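# Draw a wax study out of the bolted rack and hold it tilted for viewing

## Robot

A 6-joint arm with a two-finger parallel gripper is mounted at the origin on a cart in front of the work surface, level with it; the furniture and walls round the work are solid. World frame = base frame: x ahead of the robot, y to its left, z up, the work surface at z = 0. Lengths are in m, angles in rad, forces in N, time in s.
With the tool pointing down it reaches from about 0.275 to 0.725 m from the base axis. Payload 5.6 kg.
Tool frame: the origin (TCP) lies between the finger pads; the fingertips stand 22 mm ahead of it and the grasp point (between the pads) lies 3 mm ahead of it (r.tcp_to_tips is the distance from the TCP to the fingertips, in m); z points along the fingers, y is the direction in which the jaws open and shut (so a half turn about z gives the same grasp; the last joint's range is limited). The gripper opens to 85 mm and grips with 20 to 120 N. Pads are 22 mm wide; open, the fingers measure 114 mm over their backs; the gripper's body (76 mm by 85 mm) begins 54 mm behind the grasp point. The pads swing forward as they close: fully open they stand 13 mm farther back than shut.
Start: joints at [1.57, 0.255, 0.108, 0, -1.424, -0.285], TCP at [0.155, 0.528, 0.224] pointing down, gripper open.
Joint ranges: [-2.95, 2.95], [-1.21, 1.97], [-1.09, 1.5], [-2.87, 1.71], [-2.94, -0.07], [-3.05, 3.05]. Speed limits (rad/s): [2.57, 2.57, 3.14, 3.14, 3.14, 3.14].

## Interface

Orientations are given as a unit quaternion [x, y, z, w].
In Python, from cell import r gives the robot as it stands. The module is installed in compiled form; this text tells all that it offers.
- The arm moves only by the shell command python3 -m jog 'ROWS' [FORCE]. ROWS is JSON, a list that holds one entry, the list of rows, each a list of 5 numbers: the shift along the tool's x, y, z in m, then the turn about the tool's z in rad, then the opening, from -1 (shut) to 1 (fully open). In form: [[[x, y, z, twist, gripper], ...]]. A call has 1 to 5 rows; each row shifts and turns the pose as measured when the row begins, along the tool's axes as they then stand; what a row does not reach is not made up. A row lasts 1/8 s, in which the tool goes at most 62.5 mm and 10.7 degrees, less where a joint would pass 70% of its speed; a pose out of reach is approached as far as the arm can. A call with a gripper value outside its range is refused whole. The fingers move at their own pace and stop on an object; FORCE is the grip in N (left out, the last holds). Time passes only in rows, so rows that do not move let the fingers close. It gives the time, the measured TCP pose, the force and the opening at its end, in the units of the state.
- r.state(): the state, without advancing time (a new reading comes with each control period).
- r.capture(name): name is "scene" or "top"; returns a dict with "frame" (400x640x3 uint8, blue, green, red), "z_map" (400x640 float32, m along the optical axis (not along the pixel's ray), 0 where there is no reading), "fov_y" (degrees; the focal length in pixels is half the picture's height over the tangent of half this angle, whatever the lens; pixels are square), "cx", "cy" (the principal point, pixels), "k1" (the pictures are not rectified: a ray, as slopes to the right and down, at radius r is drawn at 1 + k1 r^2 times it, then the intrinsics apply), "view" (4x4, takes a point from world to camera coordinates). Camera axes: x right, y down, z forward; pixel columns grow to the right and rows downward; lengths in m; the calibration is good to about 2 mm. A picture is of the moment at which its call begins.
- r.close_job(): hands the job in, once; it reports no verdict.
Trained networks look in a picture, given as the dict that the camera call returned (one of the last four; its "shot" number tells which), for a name from the list of things; names that differ only in an ending like _2 or _b are one class to them, and where a whole thing is asked for, a point or a joint stands for the part that bears it (a point fixed in the world has none). Each returns a list of dicts, best first, with "conf" (0 to 1); they miss things now and then, are a little off and sometimes report something else, mostly with a low value. They report only what shows in the picture. A call takes as long as a camera call. They do not tell look-alikes from the thing itself.
- r.cut_out(picture, query): "pixels" (400x640 bool, what is visible of it) and "position" ([column, row] in pixels, amid what is visible of it).
- r.place_of(picture, query): "position" ([column, row] in pixels: a listed point, or the origin of a listed thing).
The state is a dict: "time_s": time; "q": joint angles; "joint_velocities": joint speeds; "joint_torque": joint torques, N m; "tcp_pos": TCP position; "ee_rot": TCP orientation; "wrist_force": force on the tool from outside, world axes, zero at the start; "moment": the same for the moment, N m; "width": opening from 0.0 (shut) to 1.0 (fully open).
Only numpy, scipy, OpenCV 4.12 (cv2) and the standard library are available. Lean on these libraries where they do the work, as an engineer would, in place of code of your own. Each camera call takes 0.05 s, during which the arm holds its last target.

## Task

Press the rack's spring pedal down to its stop so that it pulls the bolt off the top edge of the small painted panel, then grip the panel and draw it straight up out of the slot. Turn it so that its painted side (the side away from you) looks up at about 45 degrees, half-way between upright and flat, and finish while still holding it like that in the gripper, still, with its middle at least 20 cm above the bench. Leave the tape roll, the wooden box and the small tin where they are.

Things in the scene. Friction and masses are not known exactly. Their poses are not given: they have to be found in the camera images.
- rack: fixed rack: plywood base 90 x 336 x 12 mm. Origin on the bench under the slot's middle; x across the slot, away from the robot; y along the base to the pedal (robot's left); z up. Base y -64 to +272 mm. Slot floor at z 12 mm, slot 14 mm wide (x), 89 mm long (y), walls up to z 50 mm. Wooden bolt post 136 mm high at y 58 to 74 mm.
- study_mid (a point): middle of the loose painted board standing in the slot, 85 wide x 100 tall x 11 mm thick, 60 to 130 g: middle 62 mm, top edge 112 mm above the bench, upper 62 mm free of the slot walls. Site z = normal out of the painted face (at the start level, along the rack's +x, away from the robot); x, y lie in the board, 28 degrees off its edges.
- bolt (a joint): slide of the round steel bolt (10 mm thick, centre 122 mm above the bench) lying over the pedal end of the panel's top edge with 5 mm of air; 0 closed, grows to 0.036 m towards the pedal; beyond 0.017 the panel is free. The pedal's fork pushes it out; by friction it stays there when the pedal returns.
- bolt_tip (a point): centre of the bolt's free end; closed it lies at y = 26 mm in the rack frame
- pedal (a joint): hinge of the spring pedal: 0 up, 0.42 rad down at its stop. Axis along the rack's x, at y 125 mm, 45 mm above the bench. It springs back by itself; pressing the pad takes about 3 N at first, 10 N at the stop. At the stop the bolt is withdrawn by about 31 mm.
- pedal_pad (a point): middle of the top of the pedal's ribbed rubber pad, 44 mm (x) by 40 mm (y), 233 mm from the slot's middle along the rack's y; 78 mm above the bench when up, 31 mm when down, tilting with the pedal. A steel fork stands up from the pedal's hinge to 132 mm above the bench.
- tape_roll: roll of pale masking tape lying flat, 93 mm across, 24 mm high, bystander; origin under its centre
- stick_box: small brown wooden box, 81 x 126 x 45 mm, bystander; origin under its centre
- small_tin: small open tin, 59 mm across, 45 mm high, bystander; origin under its centre
Things that resemble listed ones, but are neither listed nor needed, are in the scene too. What is shaped like the part that bears study_mid but orange or red is not meant.

How it is judged:
On the way, in this order (a step that is already met when the one before it is completed fails the run):
1. the pedal is pressed down to its stop and has pulled the bolt clear of the panel (value of joint pedal above 0.39 rad and value of joint bolt above 0.02 m), for 0.1 s.
2. the panel is drawn up out of the slot, still upright (z of study_mid in the frame of rack above 0.112 m and angle between study_mid's own z axis and vertical between 1.22 and 1.92 rad and contact force between study and the fingers above 0.5 N), for 0.05 s.
At the end, for the whole second after the job is handed in: The panel is held still in the gripper, touching nothing else, its middle at least 190 mm above the bench, its painted face looking up with its normal 28 to 62 degrees from vertical; the pedal has come back up (height (world z) of study_mid above 0.19 m and angle between study_mid's own z axis and vertical between 0.49 and 1.08 rad and contact force between study and the fingers above 0.5 N and contact force between study and rack below 0.1 N and linear speed of study below 0.03 m/s and angular speed of study below 0.2 rad/s and value of joint pedal below 0.1 rad); the arm keeps its last pose, push and grip.
It fails at once if the tape roll is moved more than 3 cm (distance of tape_roll from where it was at the start of the episode above 0.03 m).
It fails at once if the wooden box is moved more than 3 cm (distance of stick_box from where it was at the start of the episode above 0.03 m).
It fails at once if the small tin is moved more than 3 cm (distance of small_tin from where it was at the start of the episode above 0.03 m).
It also fails if it takes over 51 s, if anything falls off the work surface, if the arm or the gripper's body presses on something with over 40 N, if the wrist force passes 120 N, or if a joint passes its speed limit or range.

## Working session

There is one attempt and no reset: what is moved stays moved. The work goes in short steps, Python scripts to look and compute and a shell command to move; the robot and the scene stay as the last step left them, time stands still between calls to the robot, and variables do not carry over. Pictures are saved under pics/ and viewed, and the job is handed in when it is done.

```bash
mkdir -p pics
cat > h.py <<'E'
import numpy as np, cv2
from cell import r
def K(p):
    f=200/np.tan(np.radians(p["fov_y"])/2); return f
def deproj(p,uv,z=None):
    f=K(p); u,v=uv
    d=np.array([(u-p["cx"])/f,(v-p["cy"])/f])
    s=d.copy()
    for _ in range(30): s=d/(1+p["k1"]*(s@s))
    if z is None:
        c=p["z_map"][int(round(v)),int(round(u))]
    else: c=z
    return (np.linalg.inv(p["view"])@np.array([s[0]*c,s[1]*c,c,1]))[:3]
def ray_at_height(p,uv,h):
    a=deproj(p,uv,0.0);b=deproj(p,uv,1.0)
    t=(h-a[2])/(b[2]-a[2]); return a+t*(b-a)
def proj(p,P):
    c=p["view"]@np.append(P,1); s=c[:2]/c[2]; s=s*(1+p["k1"]*(s@s)); f=K(p)
    return np.array([p["cx"]+f*s[0],p["cy"]+f*s[1]])
def cloud(p):
    f=K(p); v,u=np.mgrid[0:400,0:640]
    d=np.stack([(u-p["cx"])/f,(v-p["cy"])/f],-1); s=d.copy()
    for _ in range(30): s=d/(1+p["k1"]*(s**2).sum(-1,keepdims=True))
    c=p["z_map"]; P=np.stack([s[...,0]*c,s[...,1]*c,c,np.ones_like(c)],-1)
    W=P@np.linalg.inv(p["view"]).T
    W=W[...,:3]; W[c==0]=np.nan
    return W
E
python3 - <<'E'
from h import *
print(r.state())
for n in("scene","top"):
    p=r.capture(n); cv2.imwrite(f"pics/{n}0.png",p["frame"])
    print(n,p["fov_y"],p["cx"],p["cy"],p["k1"],np.round(np.linalg.inv(p["view"]),3).tolist(),p["shot"])
    for q in["rack","study_mid","bolt_tip","pedal_pad","tape_roll","stick_box","small_tin"]:
        for d in r.place_of(p,q)[:3]:
            print(q,d["conf"],np.round(d["position"],1), np.round(deproj(p,d["position"]),3))
E
```

```text
{'time_s': 0.0, 'q': array([ 1.56956968e+00,  2.55713794e-01,  1.06996934e-01, -4.88784781e-04,
       -1.42386587e+00, -2.84583935e-01]), 'joint_velocities': array([-9.26412807e-04,  5.33480199e-05,  2.18967380e-04,  6.49348430e-04,
        4.01421935e-04, -1.49758717e-03]), 'joint_torque': array([ 4.11608034e-04, -3.86631775e+01,  2.37939048e+01,  5.36488608e+00,
       -6.11502051e-03, -5.38236463e-06]), 'tcp_pos': array([0.1548681 , 0.52721878, 0.22290815]), 'ee_rot': array([ 9.89800854e-01, -1.42454953e-01, -1.13180040e-04,  9.18387396e-04]), 'wrist_force': array([-0.58773695, -0.95496438,  0.51765184]), 'moment': array([-0.00198087, -0.00853854, -0.02304294]), 'width': 0.997250436715032}
scene 54.98853320894076 319.38842548751956 199.50409488309813 -0.074496040446509 [[0.831, -0.217, 0.512, 0.115], [-0.556, -0.327, 0.764, -0.523], [0.002, -0.92, -0.393, 0.47], [0.0, 0.0, 0.0, 1.0]] 1
rack 0.81 [345.4 266.9] [0.554 0.03  0.012]
study_mid 0.84 [344.5 242.1] [0.564 0.049 0.061]
study_mid 0.84 [273.2 241.8] [0.441 0.143 0.056]
study_mid 0.28 [377.7 232.6] [0.702 0.093 0.024]
pedal_
[... 377 characters left out ...]
86], [0.001, -0.059, -0.998, 0.957], [0.0, 0.0, 0.0, 1.0]] 2
rack 0.58 [386.3 215.4] [0.56  0.06  0.082]
study_mid 0.8 [389.2 214.7] [0.562 0.054 0.085]
study_mid 0.7 [455.4 234.6] [ 0.523 -0.091  0.062]
study_mid 0.52 [341.2 269.5] [0.446 0.153 0.097]
bolt_tip 0.47 [380.3 211.9] [0.565 0.079 0.126]
pedal_pad 0.71 [285.8 211.4] [0.564 0.273 0.073]
tape_roll 0.66 [390.1 212.6] [0.565 0.057 0.111]
tape_roll 0.61 [356.  145.5] [ 0.725  0.121 -0.002]
stick_box 0.83 [215.  227.1] [0.527 0.431 0.041]
stick_box 0.61 [414.1 153.5] [ 0.705 -0.01   0.018]
stick_box 0.6 [381.7 213.6] [0.563 0.074 0.11 ]
small_tin 0.83 [413.3 153.4] [ 0.705 -0.008  0.019]
small_tin 0.49 [390.2 214. ] [0.562 0.056 0.11 ]
```

View pics/scene0.png

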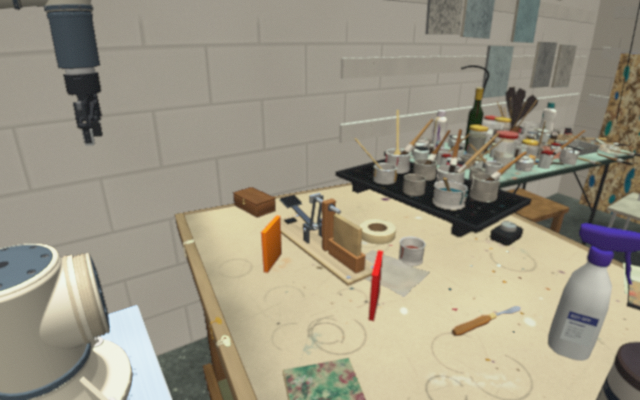

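View pics/top0.png

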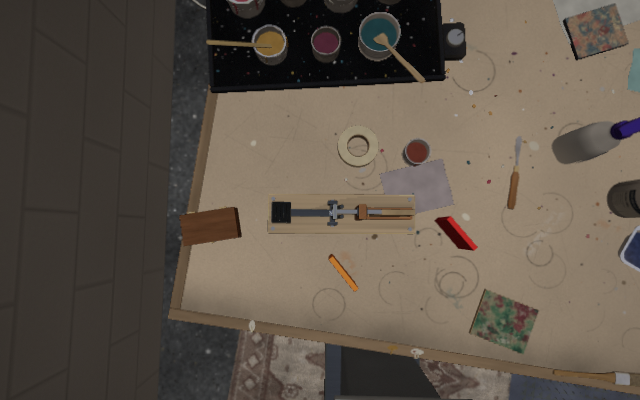

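Run:
```python
from h import *
p=r.capture("top"); W=cloud(p); 
x,y,z=W[...,0],W[...,1],W[...,2]
roi=(x>0.47)&(x<0.66)&(y>-0.08)&(y<0.36)
bench=(x>0.4)&(x<0.65)&(y>-0.1)&(y<0.36)
print("bench z",np.nanmedian(z[bench]))
m=roi&(z>0.007)&(z<0.018)
n,l,s,c=cv2.connectedComponentsWithStats((roi&(z>0.007)).astype(np.uint8))
k=1+np.argmax(s[1:,4]); m=l==k
print(s)
pts=W[m][:,:2].astype(np.float32)
print("rect all",cv2.minAreaRect(pts*1000))
for lo,hi,nm in[(.1,.118,"panel top"),(.118,.128,"bolt"),(.128,.145,"post/fork"),(.04,.055,"walls"),(.06,.09,"pad")]:
    mm=m&(z>lo)&(z<hi)
    if nm=="pad": mm&=(y>0.24)
    q=W[mm]; print(nm,len(q),np.round(q.mean(0),4),np.round(q.min(0),3),np.round(q.max(0),3),cv2.minAreaRect(q[:,:2].astype(np.float32)*1000))
a=r.cut_out(p,"study_mid")
for d in a: print(d["conf"],d["position"],d["pixels"].sum(),np.round(np.nanmedian(W[d["pixels"]],0),3))
f=p["frame"][180:260,255:435]; cv2.imwrite("pics/rack_zoom.png",cv2.resize(f,None,fx=4.4,fy=4.4,interpolation=2))
p=r.capture("scene");f=p["frame"][180:300,230:440]; cv2.imwrite("pics/rack_zoom_s.png",cv2.resize(f,None,fx=3.8,fy=3.8,interpolation=2))
```

```text
bench z -0.0004273859852595985
[[     0      0    640    400 250095]
 [   268    194    147     40   5669]
 [   435    216     21     15    223]
 [   330    254      4      4     13]]
rect all ((565.072509765625, 152.96551513671875), (89.39485931396484, 334.5209045410156), 1.3311042785644531)
panel top 198 [0.566  0.0562 0.1103] [0.55  0.007 0.1  ] [0.578 0.165 0.117] ((563.125, 86.40495300292969), (157.64852905273438, 27.01436424255371), 88.64065551757812)
bolt 191 [0.5655 0.1289 0.1243] [0.551 0.077 0.118] [0.578 0.175 0.128] ((565.12744140625, 126.01434326171875), (26.117773056030273, 98.6056900024414), 1.6386725902557373)
post/fork 213 [0.5652 0.1342 0.1324] [0.551 0.097 0.128] [0.58  0.174 0.137] ((565.5123901367188, 135.4219970703125), (28.086105346679688, 75.98339080810547), 1.1790955066680908)
walls 437 [0.5639 0.1149 0.0493] [0.535 0.001 0.04 ] [0.593 0.229 0.055] ((565.4349975585938, 115.00482177734375), (57.262229919433594, 227.37908935546875), 1.2691240310668945)
pad 493 [0.5624 0.2792 0.075 ] [0.541 0.241 0.06 ] [0.585 0.305 0.084] ((562.8396606445312, 272.8428955078125), (42.996803283691406, 63.36198043823242), 2.355624198913574)
0.86 [344.0, 271.6] 278 [0.439 0.15  0.098]
0.8 [454.9, 235.3] 674 [ 0.526 -0.089  0.075]
0.53 [392.7, 214.8] 258 [0.564 0.043 0.109]
```

View pics/rack_zoom.png

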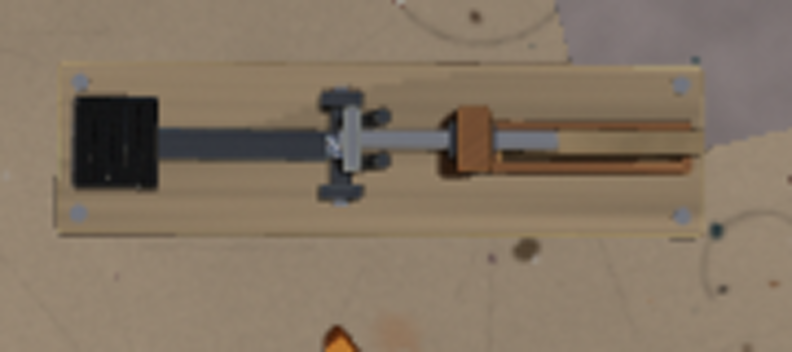

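View pics/rack_zoom_s.png

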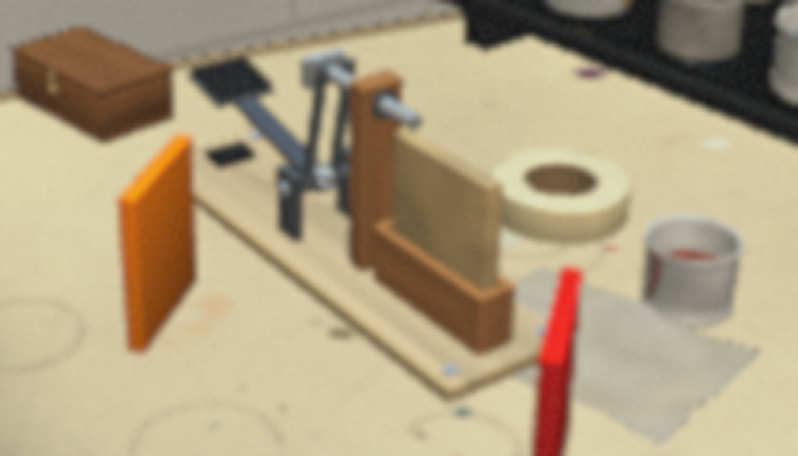

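```bash
python3 -m jog '[[[0.046,0.012,0,0,-1],[0.046,0.012,0,0,-1],[0.046,0.012,0,0,-1],[0.046,0.012,0,0,-1],[0.046,0.012,0,0,-1]]]' 40
python3 -m jog '[[[0.046,0.012,0,0,-1],[0.046,0.012,0,0,-1],[0.046,0.012,0,0,-1],[0.046,0.012,0,0,-1],[0.0,0.0,0,0,-1]]]' 
python3 -c "
from cell import r
print(r.state())"
```

```text
time_s: 1.58
tcp_pos: [0.3622, 0.404, 0.2236]
ee_rot: [0.99, -0.139, 0.0, -0.0]
wrist_force: [-0.5, 0.7, -0.3]
width: -0.001
time_s: 2.2
tcp_pos: [0.5332, 0.3013, 0.223]
ee_rot: [0.99, -0.141, 0.0, -0.0]
wrist_force: [0.9, 0.8, 0.5]
width: 0.002
{'time_s': 2.2, 'q': array([ 7.69216067e-01,  3.81090724e-01,  2.83871688e-01,  5.90343507e-05,
       -1.47320396e+00,  5.18876868e-01]), 'joint_velocities': array([ 0.03086969, -0.01748951, -0.01017852, -0.01615405,  0.00064094,
       -0.00756769]), 'joint_torque': array([-1.45281103e+00, -4.55165076e+01,  2.44384110e+01,  5.69923550e+00,
       -1.18652693e-02,  3.03808255e-01]), 'tcp_pos': array([0.53324896, 0.30132868, 0.22304979]), 'ee_rot': array([ 9.90026859e-01, -1.40878613e-01,  1.37684503e-04, -1.29420297e-04]), 'wrist_force': array([0.91480664, 0.76349441, 0.49578168]), 'moment': array([ 0.02386138,  0.0715284 , -0.03063647]), 'width': 0.002272177527741933}
```

```bash
python3 -m jog '[[[0.042,-0.043,-0.015,0,-1],[0.042,-0.043,-0.015,0,-1],[0.042,-0.043,-0.015,0,-1],[0.042,-0.043,-0.015,0,-1]]]' 
python3 -c "
from cell import r
s=r.state();print(s['q'],s['joint_velocities'])"
```

```text
time_s: 2.7
tcp_pos: [0.6897, 0.3929, 0.2645]
ee_rot: [0.99, -0.14, 0.002, -0.001]
wrist_force: [2.2, 2.0, 1.1]
width: 0.006
[ 0.71471687  0.91825601  1.35441293  0.00276922 -2.00265216  0.57570362] [-0.03256657  1.05476749  2.20332218  0.02455328 -1.04028832  0.04850184]
```

```bash
python3 -m jog '[[[0.03,-0.03,0,0,-1],[0.03,-0.03,0,0,-1]]]' 
python3 -c "
from cell import r
s=r.state();print(s['q'],s['joint_velocities'])"
```

```text
time_s: 2.95
tcp_pos: [0.7227, 0.4116, 0.2299]
ee_rot: [0.99, -0.14, 0.017, -0.009]
wrist_force: [-0.5, -0.1, -0.4]
width: 0.0
[ 0.71029278  1.02780118  1.49349139  0.01426414 -2.00037947  0.58627495] [-0.01066108  0.11796406  0.05187972  0.07446429  0.36940967  0.03542192]
```

```bash
cat > st.py <<'E'
from h import *
from scipy.spatial.transform import Rotation as R
s=r.state(); M=R.from_quat(s["ee_rot"]).as_matrix()
print("t",s["time_s"],"q",np.round(s["q"],3),"tcp",np.round(s["tcp_pos"],4),"F",np.round(s["wrist_force"],1),"w",round(s["width"],3))
print("toolx",np.round(M[:,0],3),"y",np.round(M[:,1],3),"z",np.round(M[:,2],3),"tilt",round(np.degrees(np.arccos(-M[2,2])),1))
E
python3 -m jog '[[[0.04,-0.04,-0.02,0,-1],[0.04,-0.04,-0.02,0,-1]]]' ; python3 st.py
```

```text
time_s: 3.2
tcp_pos: [0.75, 0.4278, 0.2269]
ee_rot: [0.989, -0.139, 0.048, -0.032]
wrist_force: [0.1, 0.8, 0.0]
width: 0.002
t 3.2 q [ 0.711  1.039  1.498  0.032 -1.917  0.594] tcp [0.75   0.4278 0.2269] F [0.1 0.8 0. ] w 0.002
toolx [ 0.957 -0.277  0.087] y [-0.271 -0.96  -0.077] z [ 0.105  0.05  -0.993] tilt 6.7
```

```bash
cat > plan.py <<'E'
from h import *
import sys
from scipy.spatial.transform import Rotation as R
def plan(target,twist=0.,n=5):
    s=r.state(); M=R.from_quat(s["ee_rot"]).as_matrix(); d=(np.array(target)-s["tcp_pos"])/n
    for i in range(n):
        Mi=M@R.from_rotvec([0,0,twist/n*i]).as_matrix()
        print(np.round(Mi.T@d,3),round(twist/n,3))
E
python3 - <<'E'
from plan import *
# via: lift over pad
plan([0.5615,0.2815,0.17],1.26,8)
E
```

```text
[-0.018  0.024  0.004] 0.158
[-0.014  0.027  0.004] 0.158
[-0.01   0.029  0.004] 0.158
[-0.005  0.03   0.004] 0.158
[-0.     0.03   0.004] 0.158
[0.005 0.03  0.004] 0.158
[0.009 0.029 0.004] 0.158
[0.014 0.027 0.004] 0.158
```

```bash
python3 -m jog '[[[-0.018,0.024,0.004,0.158,-1],[-0.014,0.027,0.004,0.158,-1],[-0.01,0.029,0.004,0.158,-1],[-0.005,0.03,0.004,0.158,-1],[0,0.03,0.004,0.158,-1]]]'; python3 st.py
python3 - <<'E'
from plan import *
s=r.state();M=R.from_quat(s["ee_rot"]).as_matrix();y=M[:,1]
a=np.arctan2(y[1],y[0])%(2*np.pi); tw=a-(np.pi+0.0232); print(tw)
plan([0.5615,0.2815,0.15],tw,5)
E
```

```text
time_s: 3.82
tcp_pos: [0.6458, 0.3449, 0.1875]
ee_rot: [0.871, -0.489, 0.032, -0.046]
wrist_force: [0.0, 0.3, 0.8]
width: -0.0
t 3.825 q [ 0.718  0.554  0.452  0.031 -1.36  -0.175] tcp [0.6458 0.3449 0.1875] F [0.  0.3 0.8] w -0.0
toolx [ 0.52  -0.854  0.011] y [-0.848 -0.518 -0.112] z [ 0.101  0.049 -0.994] tilt 6.5
0.5255019549314581
[0.002 0.022 0.005] 0.105
[0.004 0.021 0.005] 0.105
[0.006 0.021 0.005] 0.105
[0.009 0.02  0.005] 0.105
[0.011 0.019 0.005] 0.105
```

```bash
python3 -m jog '[[[0.002,0.022,0.005,0.107,-1],[0.004,0.021,0.005,0.107,-1],[0.006,0.021,0.005,0.107,-1],[0.009,0.02,0.005,0.107,-1],[0.011,0.019,0.005,0.107,-1]]]'; python3 st.py
python3 - <<'E'
from plan import *
s=r.state();M=R.from_quat(s["ee_rot"]).as_matrix();y=M[:,1]
a=np.arctan2(y[1],y[0])%(2*np.pi); tw=a-(np.pi+0.0232); print(tw)
tip=np.array([0.562,0.282,0.085]); plan(tip-0.022*M[:,2],tw,3)
E
```

```text
time_s: 4.45
tcp_pos: [0.5545, 0.2822, 0.1508]
ee_rot: [-0.705, 0.707, -0.018, 0.054]
wrist_force: [-0.4, -0.1, 0.8]
width: 0.002
t 4.45 q [ 0.741  0.346  0.029  0.034 -1.144 -0.755] tcp [0.5545 0.2822 0.1508] F [-0.4 -0.1  0.8] w 0.002
toolx [ 0.    -0.999 -0.051] y [-0.995  0.005 -0.102] z [ 0.102  0.051 -0.993] tilt 6.6
-0.028323748868797072
[ 0.001 -0.     0.015] -0.009
[ 0.001 -0.     0.015] -0.009
[ 0.001 -0.     0.015] -0.009
```

```bash
python3 -m jog '[[[0.001,0,0.015,-0.01,-1],[0.001,0,0.015,-0.01,-1],[0.001,0,0.015,-0.01,-1],[0.001,0.001,0.012,0,-1],[0.001,0.001,0.012,0,-1]]]'; python3 st.py;  python3 -m jog '[[[0.001,0.001,0.012,0,-1],[0,0.001,0.01,0,-1]]]'; python3 st.py
```

```text
time_s: 5.08
tcp_pos: [0.5593, 0.2819, 0.0781]
ee_rot: [0.717, -0.694, 0.019, -0.054]
wrist_force: [0.5, -0.7, 0.4]
width: 0.003
t 5.075 q [ 0.734  0.406 -0.077  0.036 -0.977 -0.72 ] tcp [0.5593 0.2819 0.0781] F [ 0.5 -0.7  0.4] w 0.003
toolx [ 0.035 -0.998 -0.049] y [-0.994 -0.03  -0.104] z [ 0.102  0.052 -0.993] tilt 6.6
time_s: 5.32
tcp_pos: [0.5606, 0.2833, 0.0556]
ee_rot: [0.717, -0.694, 0.019, -0.056]
wrist_force: [-3.2, 1.4, 6.4]
width: -0.001
t 5.325 q [ 0.734  0.428 -0.107  0.037 -0.922 -0.722] tcp [0.5606 0.2833 0.0556] F [-3.2  1.4  6.4] w -0.001
toolx [ 0.036 -0.998 -0.051] y [-0.994 -0.03  -0.106] z [ 0.105  0.054 -0.993] tilt 6.8
```

Run:
```python
from h import *
p=r.capture("scene");f=p["frame"][150:270,200:410]; cv2.imwrite("pics/press1.png",cv2.resize(f,None,fx=3.8,fy=3.8,interpolation=2))
```

```text
(no output)
```

View pics/press1.png

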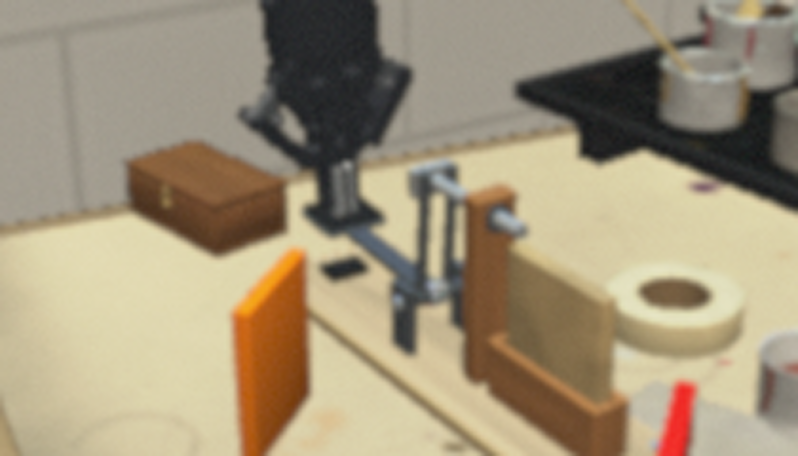

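```bash
python3 -m jog '[[[0,0.001,0.006,0,-1],[0,0,0.003,0,-1]]]'; python3 -m jog '[[[0,0,0.004,0,-1]]]'; python3 -m jog '[[[0,0,0.004,0,-1]]]'
python3 - <<'E'
from h import *
p=r.capture("scene");f=p["frame"][150:270,200:410]; cv2.imwrite("pics/press2.png",cv2.resize(f,None,fx=3.8,fy=3.8,interpolation=2))
E
```

```text
time_s: 5.62
tcp_pos: [0.5609, 0.2843, 0.0469]
ee_rot: [0.718, -0.694, 0.019, -0.057]
wrist_force: [-5.2, -0.2, 7.1]
width: 0.001
time_s: 5.75
tcp_pos: [0.5611, 0.2845, 0.0438]
ee_rot: [0.718, -0.694, 0.019, -0.057]
wrist_force: [-4.8, 0.3, 7.4]
width: 0.0
time_s: 5.88
tcp_pos: [0.5611, 0.2847, 0.0405]
ee_rot: [0.718, -0.694, 0.019, -0.057]
wrist_force: [-5.2, -0.5, 7.8]
width: -0.001
```

View pics/press2.png

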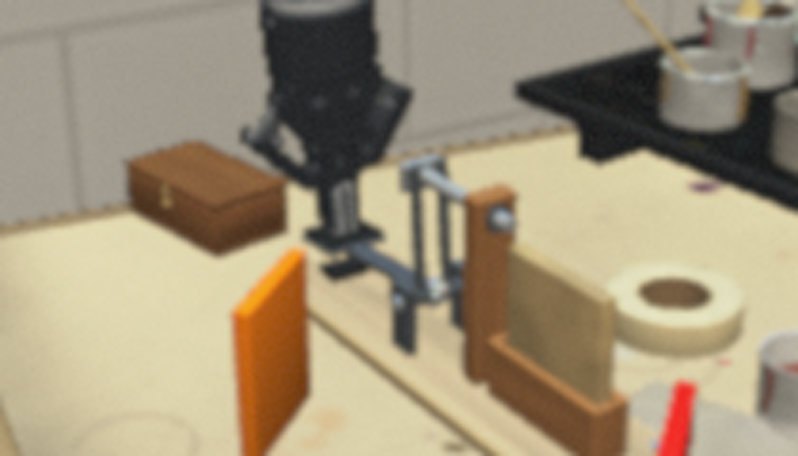

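```bash
python3 -m jog '[[[0,0,0.005,0,-1]]]'; python3 -m jog '[[[0,0,0.005,0,-1]]]'; python3 -m jog '[[[0,0,0.005,0,-1]]]'
```

```text
time_s: 6.05
tcp_pos: [0.5615, 0.2848, 0.0363]
ee_rot: [0.718, -0.694, 0.019, -0.057]
wrist_force: [-3.9, -0.7, 8.2]
width: 0.001
time_s: 6.18
tcp_pos: [0.5616, 0.2847, 0.0322]
ee_rot: [0.718, -0.693, 0.019, -0.056]
wrist_force: [-6.0, -1.2, 9.7]
width: 0.001
time_s: 6.3
tcp_pos: [0.5616, 0.2845, 0.0281]
ee_rot: [0.718, -0.693, 0.019, -0.056]
wrist_force: [-4.9, -1.4, 9.1]
width: -0.002
```

```bash
python3 -c "
from cell import r
print(r.tcp_to_tips)"
python3 - <<'E'
from h import *
p=r.capture("scene");f=p["frame"][150:270,200:410]; cv2.imwrite("pics/press3.png",cv2.resize(f,None,fx=3.8,fy=3.8,interpolation=2))
W=cloud(p)
for d in r.place_of(p,"bolt_tip")[:2]+r.place_of(p,"pedal_pad")[:2]: print(d["conf"],d["position"],deproj(p,d["position"]))
E
```

```text
0.022
0.61 [332.5, 207.2] [0.57015128 0.10325024 0.12146073]
0.85 [290.8, 213.2] [0.55927748 0.27284712 0.04323883]
```

View pics/press3.png

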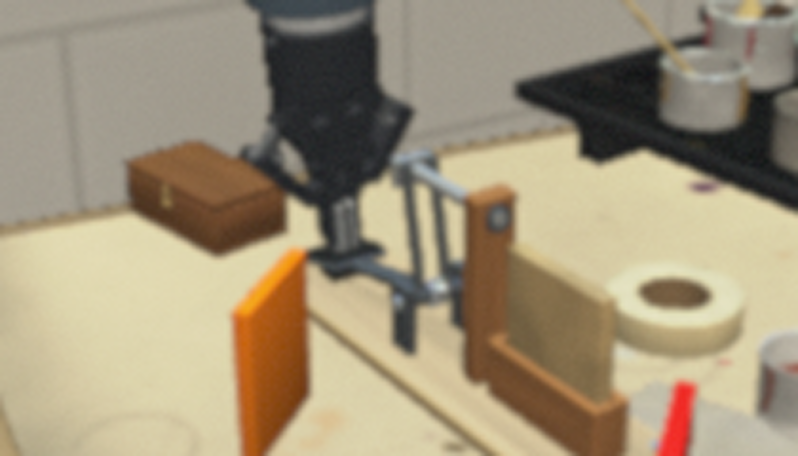

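```bash
python3 -m jog '[[[0,0,0.005,0,-1]]]'; python3 -m jog '[[[0,0,0.005,0,-1]]]';python3 - <<'E'
from h import *
p=r.capture("scene");f=p["frame"][170:250,250:360]; cv2.imwrite("pics/press4.png",cv2.resize(f,None,fx=7,fy=7,interpolation=2))
W=cloud(p)
for d in r.place_of(p,"bolt_tip")[:2]+r.place_of(p,"pedal_pad")[:2]: print(d["conf"],d["position"],deproj(p,d["position"]))
for v in range(190,226,3): print(v,[np.round(W[v,u],3).tolist() for u in (284,289,292,296)])
E
```

```text
time_s: 6.58
tcp_pos: [0.5626, 0.2846, 0.0251]
ee_rot: [0.718, -0.693, 0.02, -0.056]
wrist_force: [-12.8, -2.9, 28.1]
width: -0.001
time_s: 6.7
tcp_pos: [0.563, 0.2847, 0.0244]
ee_rot: [0.719, -0.693, 0.021, -0.057]
wrist_force: [-21.8, -5.4, 41.3]
width: 0.001
0.61 [333.2, 207.1] [0.57338449 0.10506977 0.12021439]
0.81 [289.2, 215.5] [0.55755977 0.27875457 0.0346929 ]
190 [[0.537, 0.264, 0.116], [0.553, 0.268, 0.111], [0.561, 0.265, 0.111], [0.572, 0.265, 0.108]]
193 [[0.538, 0.266, 0.107], [0.551, 0.264, 0.105], [0.561, 0.267, 0.102], [0.572, 0.265, 0.1]]
196 [[0.54, 0.271, 0.097], [0.552, 0.266, 0.096], [0.563, 0.271, 0.092], [0.579, 0.278, 0.085]]
199 [[0.547, 0.284, 0.082], [0.553, 0.269, 0.086], [0.562, 0.269, 0.084], [0.578, 0.277, 0.078]]
202 [[0.542, 0.276, 0.078], [0.554, 0.27, 0.077], [0.563, 0.271, 0.075], [0.66, 0.418, -0.002]]
205 [[0.546, 0.284, 0.066], [0.554, 0.271, 0.069], [0.563, 0.272, 0.066], [0.648, 0.398, -0.001]]
208 [[0.548, 0.288, 0.055], [0.555, 0.273, 0.059], [0.562, 0.271, 0.058], [0.636, 0.377, -0.001]]
211 [[0.546, 0.286, 0.048], [0.555, 0.274, 0.051], [0.563, 0.273, 0.049], [0.625, 0.36, -0.001]]
214 [[0.586, 0.361, -0.001], [0.556, 0.277, 0.04], [0.564, 0.274, 0.039], [0.581, 0.283, 0.031]]
217 [[0.547, 0.289, 0.029], [0.555, 0.275, 0.032], [0.561, 0.27, 0.033], [0.572, 0.269, 0.03]]
220 [[0.542, 0.279, 0.026], [0.549, 0.265, 0.029], [0.559, 0.268, 0.026], [0.562, 0.252, 0.031]]
223 [[0.546, 0.289, 0.012], [0.556, 0.278, 0.013], [0.565, 0.279, 0.01], [0.557, 0.243, 0.028]]
```

View pics/press4.png

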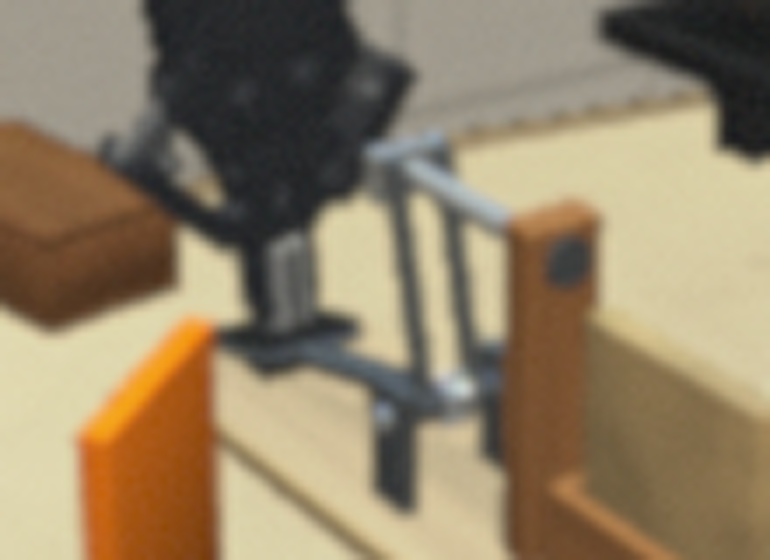

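```bash
python3 -m jog '[[[0,0,-0.02,0,-1],[0,0,-0.04,0,-1],[0,0,-0.05,0,-1],[0,0,-0.05,0,-1],[0,0,-0.02,0,-1]]]';python3 st.py
python3 - <<'E'
from h import *
s=r.state()
for n in("scene","top"):
    p=r.capture(n); t=proj(p,s["tcp_pos"]); print(n,t)
    f=p["frame"].copy()
    from scipy.spatial.transform import Rotation as R
    M=R.from_quat(s["ee_rot"]).as_matrix()
    for k,c in((0,(0,0,255)),(.022,(0,255,0))):
        a=proj(p,s["tcp_pos"]+k*M[:,2]); cv2.circle(f,(int(round(a[0])),int(round(a[1]))),2,c,-1)
    if n=="scene": f=f[130:250,230:390]
    else: f=f[140:260,220:440]
    cv2.imwrite(f"pics/up_{n}.png",cv2.resize(f,None,fx=3.6 if n=="top" else 5,fy=3.6 if n=="top" else 5,interpolation=2))
    for d in r.place_of(p,"bolt_tip")[:1]+r.place_of(p,"pedal_pad")[:1]: print(d["conf"],d["position"],deproj(p,d["position"]))
E
```

```text
time_s: 7.48
tcp_pos: [0.5433, 0.2745, 0.2109]
ee_rot: [0.719, -0.692, 0.022, -0.059]
wrist_force: [0.2, -1.2, -0.2]
width: -0.002
t 7.475 q [ 0.747  0.285  0.093  0.039 -1.259 -0.719] tcp [0.5433 0.2745 0.2109] F [ 0.2 -1.2 -0.2] w -0.002
toolx [ 0.041 -0.998 -0.05 ] y [-0.993 -0.035 -0.115] z [ 0.113  0.054 -0.992] tilt 7.2
scene [282.90743928 151.85990908]
0.49 [330.4, 206.5] [0.56384523 0.10244484 0.12501807]
0.75 [289.5, 195.5] [0.56934467 0.29502214 0.08327589]
top [277.23382041 219.54462995]
0.53 [365.0, 210.4] [0.56721897 0.10979155 0.13241682]
0.84 [282.0, 210.6] [0.5455708  0.23179647 0.53290714]
```

View pics/up_scene.png

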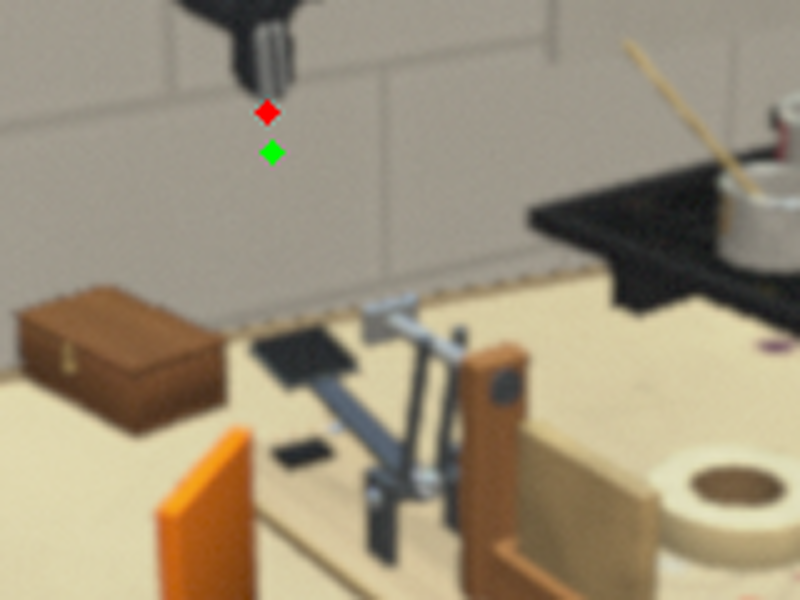

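View pics/up_top.png

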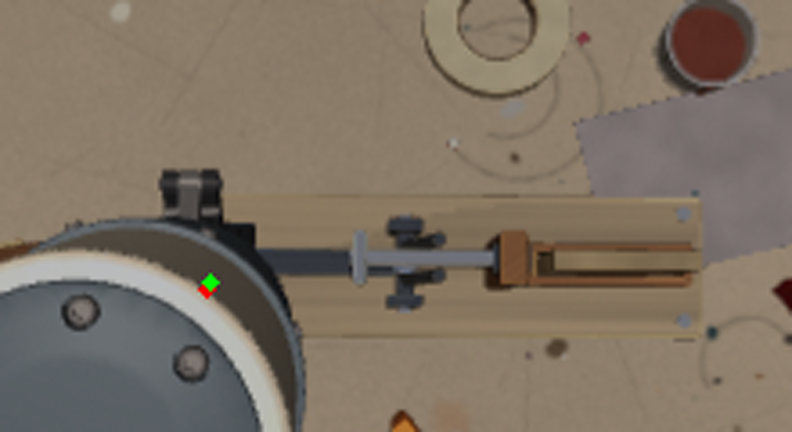

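Run:
```python
from h import *
from scipy.spatial.transform import Rotation as R
p=r.capture("scene")
print("start tcp,tip proj",proj(p,np.array([.1549,.5272,.2229])),proj(p,np.array([.1549,.5272,.2009])))
s=r.state(); M=R.from_quat(s["ee_rot"]).as_matrix()
W=cloud(p); m=np.zeros((400,640),bool); m[130:152,270:295]=1
L=(W-s["tcp_pos"])@M   # tool coords
ok=m&(np.abs(L[...,0])<.06)&(np.abs(L[...,1])<.08)&(L[...,2]>-.1)&(L[...,2]<.06)
Q=L[ok]
for a in np.arange(-.1,.03,.01):
    k=(Q[:,2]>=a)&(Q[:,2]<a+.01)
    if k.any(): print(round(a,2),k.sum(),np.round(Q[k].min(0),3),np.round(Q[k].max(0),3))
```

```text
start tcp,tip proj [ 95.19163379 148.68154823] [ 97.05005216 157.25935094]
-0.08 2 [ 0.011  0.03  -0.072] [ 0.012  0.032 -0.071]
-0.07 46 [-0.011 -0.015 -0.07 ] [ 0.014  0.033 -0.06 ]
-0.06 93 [-0.011 -0.033 -0.06 ] [ 0.015  0.033 -0.05 ]
-0.05 50 [-0.007 -0.015 -0.05 ] [ 0.013  0.016 -0.04 ]
-0.04 48 [-0.005 -0.014 -0.04 ] [ 0.012  0.014 -0.03 ]
-0.03 52 [-0.007 -0.016 -0.03 ] [ 0.012  0.013 -0.02 ]
-0.02 39 [-0.007 -0.014 -0.02 ] [ 0.013  0.011 -0.011]
-0.01 5 [-0.004 -0.009 -0.009] [ 0.008  0.007 -0.008]
```

Run:
```python
from plan import *
plan([.5665,.0405,.175],0.012,5)
```

```text
[ 0.047 -0.003  0.004] 0.002
[ 0.047 -0.003  0.004] 0.002
[ 0.047 -0.003  0.004] 0.002
[ 0.047 -0.003  0.004] 0.002
[ 0.047 -0.003  0.004] 0.002
```

```bash
python3 -m jog '[[[0.047,-0.003,0.004,0.002,-1],[0.047,-0.003,0.004,0.002,-1],[0.047,-0.003,0.004,0.002,0.3],[0.047,-0.003,0.004,0.002,0.3],[0.047,-0.003,0.004,0.002,0.3]]]'; python3 st.py
python3 - <<'E'
from plan import *
plan([.5665,.0405,.13],0.0,3)
p=r.capture("scene");f=p["frame"][130:290,250:450]; cv2.imwrite("pics/pre.png",cv2.resize(f,None,fx=3.7,fy=3.7,interpolation=2))
s=r.state(); M=R.from_quat(s["ee_rot"]).as_matrix()
W=cloud(p); L=(W-s["tcp_pos"])@M
ok=(np.abs(L[...,0])<.06)&(np.abs(L[...,1])<.08)&(L[...,2]>-.1)&(L[...,2]<.03)
Q=L[ok]
for a in np.arange(-.1,.03,.01):
    k=(Q[:,2]>=a)&(Q[:,2]<a+.01)
    if k.any(): print(round(a,2),k.sum(),np.round(Q[k].min(0),3),np.round(Q[k].max(0),3))
E
```

```text
time_s: 8.45
tcp_pos: [0.5663, 0.0363, 0.1693]
ee_rot: [0.718, -0.694, 0.019, -0.05]
wrist_force: [1.5, 1.1, 0.2]
width: 0.637
t 8.45 q [ 0.332  0.241 -0.05  -0.012 -1.172 -0.294] tcp [0.5663 0.0363 0.1693] F [1.5 1.1 0.2] w 0.637
toolx [ 0.035 -0.998 -0.042] y [-0.995 -0.031 -0.099] z [ 0.097  0.046 -0.994] tilt 6.2
[-0.001  0.001  0.013] 0.0
[-0.001  0.001  0.013] 0.0
[-0.001  0.001  0.013] 0.0
-0.1 249 [-0.021 -0.067 -0.1  ] [ 0.015  0.065 -0.09 ]
-0.09 279 [-0.021 -0.065 -0.09 ] [ 0.015  0.063 -0.08 ]
-0.08 205 [-0.02  -0.065 -0.08 ] [ 0.013  0.061 -0.07 ]
-0.07 220 [-0.018 -0.061 -0.07 ] [ 0.01   0.058 -0.06 ]
-0.06 110 [-0.017 -0.058 -0.06 ] [ 0.009  0.056 -0.05 ]
-0.05 101 [-0.015 -0.043 -0.049] [ 0.007  0.04  -0.04 ]
-0.04 101 [-0.015 -0.042 -0.04 ] [ 0.007  0.04  -0.03 ]
-0.03 96 [-0.015 -0.043 -0.03 ] [ 0.007  0.04  -0.02 ]
-0.02 57 [-0.016 -0.037 -0.02 ] [ 0.007  0.038 -0.01 ]
```

View pics/pre.png

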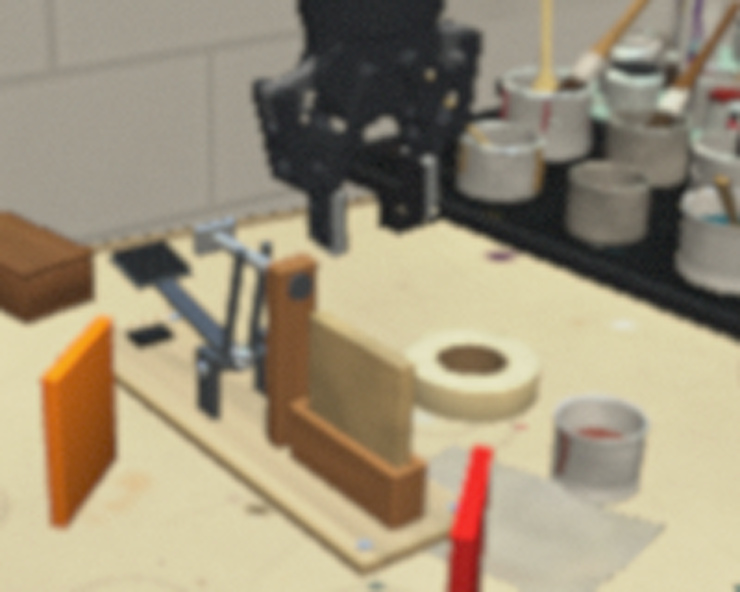

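```bash
python3 -m jog '[[[-0.002,0,0.02,0,0.3],[-0.001,0.002,0.025,0,0.3],[-0.001,0.003,0.025,0,0.3],[-0.001,0.003,0.025,0,0.3],[0,0.001,0.012,0,0.3]]]'; python3 st.py
python3 - <<'E'
from plan import *
plan([.5655,.039,.0612],0.0,1)
p=r.capture("scene");f=p["frame"][130:290,250:450]; cv2.imwrite("pics/pre2.png",cv2.resize(f,None,fx=3.7,fy=3.7,interpolation=2))
E
```

```text
time_s: 9.12
tcp_pos: [0.565, 0.0375, 0.0538]
ee_rot: [0.715, -0.697, 0.018, -0.045]
wrist_force: [0.3, 0.9, -0.6]
width: 0.646
t 9.125 q [ 0.337  0.339 -0.231 -0.011 -0.904 -0.305] tcp [0.565  0.0375 0.0538] F [ 0.3  0.9 -0.6] w 0.646
toolx [ 0.027 -0.999 -0.038] y [-0.996 -0.024 -0.09 ] z [ 0.089  0.04  -0.995] tilt 5.6
[-0.002 -0.001 -0.007] 0.0
```

View pics/pre2.png

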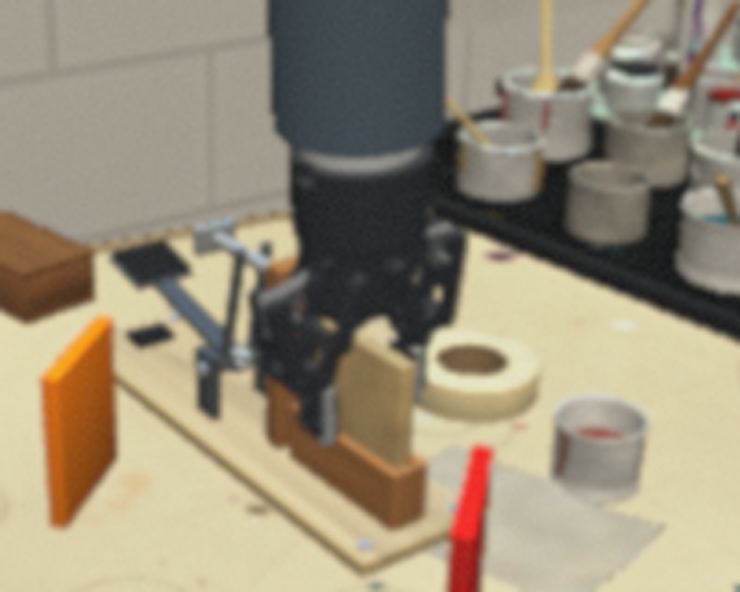

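```bash
python3 -m jog '[[[-0.002,-0.001,-0.007,0,0.3],[0,0,0,0,-0.4],[0,0,0,0,-0.6]]]' 25; python3 st.py
```

```text
time_s: 9.55
tcp_pos: [0.5663, 0.0395, 0.0623]
ee_rot: [0.715, -0.697, 0.018, -0.046]
wrist_force: [-0.7, -0.2, -0.0]
width: 0.233
t 9.55 q [ 0.34   0.331 -0.218 -0.01  -0.923 -0.309] tcp [0.5663 0.0395 0.0623] F [-0.7 -0.2 -0. ] w 0.233
toolx [ 0.027 -0.999 -0.038] y [-0.996 -0.024 -0.092] z [ 0.09   0.04  -0.995] tilt 5.7
```

```bash
python3 -m jog '[[[0,0,0,0,-1],[0,0,0,0,-1],[0,0,0,0,-1],[0,0,0,0,-1]]]' 30; python3 st.py
python3 - <<'E'
from plan import *
p=r.capture("scene");f=p["frame"][130:290,250:450]; cv2.imwrite("pics/grip.png",cv2.resize(f,None,fx=3.7,fy=3.7,interpolation=2))
E
```

```text
time_s: 10.05
tcp_pos: [0.5657, 0.0396, 0.0628]
ee_rot: [0.715, -0.698, 0.018, -0.046]
wrist_force: [-0.4, 0.3, 0.1]
width: 0.127
t 10.05 q [ 0.34   0.33  -0.218 -0.011 -0.924 -0.309] tcp [0.5657 0.0396 0.0628] F [-0.4  0.3  0.1] w 0.127
toolx [ 0.026 -0.999 -0.039] y [-0.996 -0.023 -0.091] z [ 0.09   0.041 -0.995] tilt 5.7
```

View pics/grip.png

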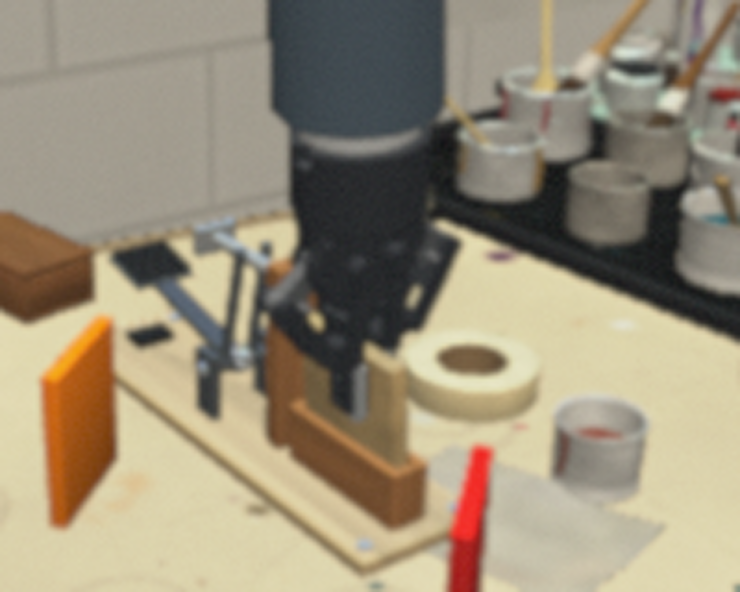

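```bash
python3 -m jog '[[[0,0,0,0,-1],[0,-0.001,-0.01,0,-1],[-0.001,-0.002,-0.02,0,-1],[-0.001,-0.002,-0.02,0,-1]]]' 50; python3 st.py; python3 -m jog '[[[-0.001,-0.002,-0.02,0,-1],[-0.001,-0.002,-0.02,0,-1],[-0.001,-0.003,-0.03,0,-1],[-0.001,-0.003,-0.03,0,-1]]]'; python3 st.py
python3 - <<'E'
from plan import *
p=r.capture("scene");f=p["frame"][100:290,230:450]; cv2.imwrite("pics/lift.png",cv2.resize(f,None,fx=3.1,fy=3.1,interpolation=2))
E
```

```text
time_s: 10.6
tcp_pos: [0.5655, 0.0391, 0.114]
ee_rot: [0.715, -0.697, 0.018, -0.045]
wrist_force: [0.8, 0.4, -0.7]
width: 0.123
t 10.6 q [ 0.34   0.285 -0.139 -0.009 -1.052 -0.31 ] tcp [0.5655 0.0391 0.114 ] F [ 0.8  0.4 -0.7] w 0.123
toolx [ 0.027 -0.999 -0.037] y [-0.996 -0.024 -0.088] z [ 0.087  0.039 -0.995] tilt 5.5
time_s: 11.1
tcp_pos: [0.566, 0.0388, 0.2199]
ee_rot: [0.716, -0.697, 0.018, -0.044]
wrist_force: [0.8, -0.6, -0.9]
width: 0.124
t 11.1 q [ 0.34   0.225  0.058 -0.007 -1.308 -0.311] tcp [0.566  0.0388 0.2199] F [ 0.8 -0.6 -0.9] w 0.124
toolx [ 0.029 -0.999 -0.036] y [-0.996 -0.025 -0.089] z [ 0.088  0.038 -0.995] tilt 5.5
```

View pics/lift.png

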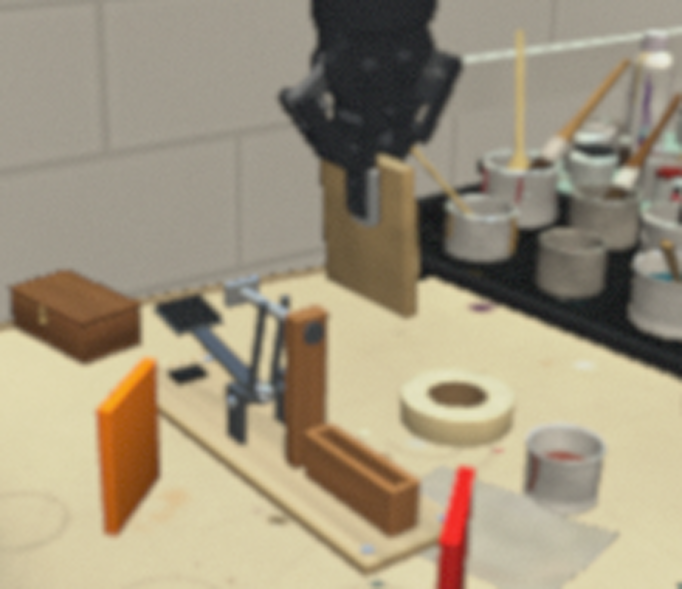

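```bash
python3 -m jog '[[[-0.001,-0.004,-0.04,0,-1],[-0.001,-0.005,-0.045,0,-1],[-0.001,-0.015,-0.045,0,-1],[-0.001,-0.02,-0.04,0,-1],[-0.001,-0.02,-0.03,0,-1]]]'; python3 st.py;  python3 -m jog '[[[0,-0.02,-0.02,0,-1],[0,-0.02,-0.02,0,-1],[0,-0.015,-0.015,0,-1]]]'; python3 st.py
```

```text
time_s: 11.78
tcp_pos: [0.6099, 0.0361, 0.4397]
ee_rot: [0.716, -0.696, 0.022, -0.048]
wrist_force: [1.5, -0.2, 0.1]
width: 0.12
t 11.775 q [ 0.311  0.379  0.834 -0.007 -1.921 -0.284] tcp [0.6099 0.0361 0.4397] F [ 1.5 -0.2  0.1] w 0.12
toolx [ 0.031 -0.999 -0.035] y [-0.995 -0.027 -0.099] z [ 0.098  0.038 -0.994] tilt 6.0
time_s: 12.15
tcp_pos: [0.6473, 0.0342, 0.4903]
ee_rot: [0.716, -0.696, 0.026, -0.051]
wrist_force: [44.3, -21.1, 54.3]
width: 0.118
t 12.15 q [ 0.291  0.66   1.5   -0.005 -2.296 -0.267] tcp [0.6473 0.0342 0.4903] F [ 44.3 -21.1  54.3] w 0.118
toolx [ 0.029 -0.999 -0.033] y [-0.994 -0.026 -0.11 ] z [ 0.109  0.036 -0.993] tilt 6.6
```

```bash
python3 -m jog '[[[0,0,0,0,-1]]]'; python3 st.py;  python3 -m jog '[[[0,-0.015,-0.005,0,-1]]]'; python3 st.py
```

```text
time_s: 12.28
tcp_pos: [0.6483, 0.0346, 0.4857]
ee_rot: [0.716, -0.696, 0.024, -0.047]
wrist_force: [0.6, 1.0, -0.6]
width: 0.124
t 12.275 q [ 0.291  0.665  1.495 -0.005 -2.296 -0.267] tcp [0.6483 0.0346 0.4857] F [ 0.6  1.  -0.6] w 0.124
toolx [ 0.03  -0.999 -0.031] y [-0.995 -0.026 -0.1  ] z [ 0.099  0.034 -0.994] tilt 6.0
time_s: 12.4
tcp_pos: [0.6548, 0.0341, 0.4849]
ee_rot: [0.715, -0.696, 0.028, -0.052]
wrist_force: [-1.0, 0.2, -1.7]
width: 0.119
t 12.4 q [ 2.890e-01  6.700e-01  1.500e+00 -1.000e-03 -2.283e+00 -2.630e-01] tcp [0.6548 0.0341 0.4849] F [-1.   0.2 -1.7] w 0.119
toolx [ 0.029 -0.999 -0.031] y [-0.993 -0.025 -0.113] z [ 0.112  0.034 -0.993] tilt 6.7
```

```bash
python3 -m jog '[[[0,-0.02,-0.01,0,-1],[0,-0.025,-0.01,0,-1],[0,-0.03,-0.01,0,-1],[0,-0.03,-0.01,0,-1],[0,-0.03,-0.01,0,-1]]]'; python3 st.py
```

```text
time_s: 13.02
tcp_pos: [0.7101, 0.0333, 0.4755]
ee_rot: [0.712, -0.694, 0.063, -0.089]
wrist_force: [-0.2, -0.3, -0.7]
width: 0.122
t 13.025 q [ 0.276  0.7    1.5    0.024 -2.152 -0.235] tcp [0.7101 0.0333 0.4755] F [-0.2 -0.3 -0.7] w 0.122
toolx [ 0.03  -0.999 -0.034] y [-0.976 -0.022 -0.214] z [ 0.213  0.04  -0.976] tilt 12.5
```

```bash
python3 -m jog '[[[0,-0.045,-0.02,0,-1],[0,-0.045,-0.02,0,-1],[0,-0.045,-0.02,0,-1],[0,-0.045,-0.02,0,-1],[0,-0.045,-0.02,0,-1]]]'; python3 st.py
python3 - <<'E'
from plan import *
p=r.capture("scene");f=p["frame"][0:290,200:600]; cv2.imwrite("pics/tilt1.png",cv2.resize(f,None,fx=2,fy=2,interpolation=2))
E
```

```text
time_s: 13.65
tcp_pos: [0.7736, 0.0307, 0.493]
ee_rot: [0.702, -0.686, 0.123, -0.151]
wrist_force: [1.0, 0.8, -0.8]
width: 0.121
t 13.65 q [ 0.269  0.71   1.499  0.064 -1.972 -0.209] tcp [0.7736 0.0307 0.493 ] F [ 1.   0.8 -0.8] w 0.121
toolx [ 0.03  -0.999 -0.034] y [-0.925 -0.015 -0.38 ] z [ 0.379  0.043 -0.924] tilt 22.4
```

View pics/tilt1.png

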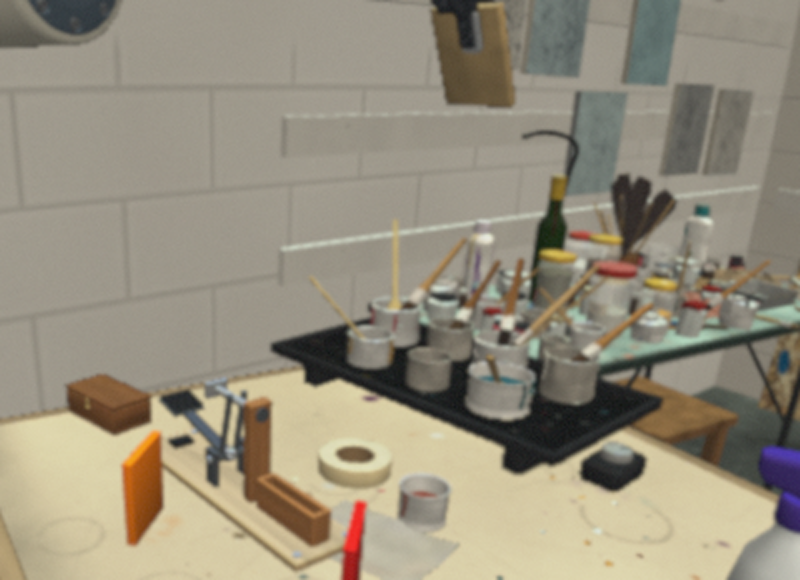

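```bash
python3 -m jog '[[[0,-0.045,-0.02,0,-1],[0,-0.045,-0.015,0,-1],[0,-0.045,-0.015,0,-1],[0,-0.045,-0.015,0,-1],[0,-0.045,-0.01,0,-1]]]'; python3 st.py
```

```text
time_s: 14.32
tcp_pos: [0.8252, 0.028, 0.5312]
ee_rot: [0.685, -0.672, 0.184, -0.213]
wrist_force: [0.5, 0.0, -1.4]
width: 0.122
t 14.325 q [ 0.266  0.704  1.499  0.102 -1.8   -0.195] tcp [0.8252 0.028  0.5312] F [ 0.5  0.  -1.4] w 0.122
toolx [ 0.03  -0.999 -0.034] y [-0.842 -0.006 -0.54 ] z [ 0.539  0.045 -0.841] tilt 32.8
```

```bash
python3 -m jog '[[[0,-0.045,-0.005,0,-1],[0,-0.045,-0.005,0,-1],[0,-0.045,0,0,-1],[0,-0.045,0,0,-1],[0,-0.045,0,0,-1]]]'; python3 st.py
```

```text
time_s: 14.95
tcp_pos: [0.8921, 0.0273, 0.5538]
ee_rot: [0.664, -0.654, 0.241, -0.27]
wrist_force: [-0.1, -0.4, -1.9]
width: 0.121
t 14.95 q [ 0.258  0.734  1.498  0.13  -1.602 -0.187] tcp [0.8921 0.0273 0.5538] F [-0.1 -0.4 -1.9] w 0.121
toolx [ 0.029 -0.999 -0.033] y [-0.738  0.001 -0.675] z [ 0.674  0.044 -0.737] tilt 42.5
```

```bash
python3 -m jog '[[[0,0,0,0,-1],[0,0,0,0,-1],[0,0,0,0,-1],[0,0,0,0,-1]]]' 50; python3 st.py
python3 - <<'E'
from plan import *
print(np.round(r.state()["joint_velocities"],4))
for n in("scene","top"):
    p=r.capture(n);cv2.imwrite(f"pics/end_{n}.png",p["frame"])
    for q in("study_mid","pedal_pad","tape_roll","stick_box","small_tin"):
        for d in r.place_of(p,q)[:2]: print(n,q,d["conf"],d["position"],np.round(deproj(p,d["position"]),3))
    if n=="scene":
        W=cloud(p); s=r.state()
        for d in r.cut_out(p,"study_mid")[:4]:
            Q=W[d["pixels"]]; Q=Q[~np.isnan(Q[:,0])]; c=np.median(Q,0); Q=Q[np.linalg.norm(Q-c,axis=1)<.07]
            u,sv,vt=np.linalg.svd(Q-Q.mean(0)); print(d["conf"],d["position"],np.round(c,3),np.round(sv/np.sqrt(len(Q)),4),"n",np.round(vt[2],3))
E
```

```text
time_s: 15.45
tcp_pos: [0.8922, 0.0273, 0.5533]
ee_rot: [0.665, -0.654, 0.241, -0.27]
wrist_force: [1.0, -1.4, -1.5]
width: 0.121
t 15.45 q [ 0.258  0.735  1.498  0.13  -1.602 -0.187] tcp [0.8922 0.0273 0.5533] F [ 1.  -1.4 -1.5] w 0.121
toolx [ 0.029 -0.999 -0.033] y [-0.739  0.001 -0.674] z [ 0.673  0.044 -0.738] tilt 42.4
[-0.0004 -0.0017  0.0005  0.     -0.0024 -0.0002]
scene study_mid 0.77 [377.1, 286.6] [ 0.502 -0.125  0.075]
scene study_mid 0.72 [275.1, 243.3] [0.449 0.151 0.046]
scene pedal_pad 0.55 [290.1, 199.6] [0.562 0.279 0.079]
scene tape_roll 0.68 [377.5, 236.7] [0.692 0.083 0.02 ]
scene stick_box 0.85 [253.7, 207.1] [0.506 0.389 0.03 ]
scene small_tin 0.63 [408.7, 264.3] [ 0.685 -0.031  0.004]
0.86 [374.1, 284.6] [ 0.502 -0.118  0.073] [0.0319 0.019  0.0034] n [ 0.617 -0.787  0.015]
0.69 [270.9, 243.9] [0.432 0.137 0.053] [0.0319 0.0266 0.004 ] n [ 0.606 -0.795 -0.007]
0.68 [475.9, 12.1] [0.905 0.03  0.533] [0.026  0.0154 0.0019] n [-0.736 -0.025 -0.677]
top study_mid 0.35 [344.9, 270.9] [0.507 0.176 0.748]
top pedal_pad 0.97 [283.6, 211.4] [0.564 0.277 0.078]
top stick_box 0.62 [211.9, 227.2] [0.527 0.437 0.044]
```

View pics/end_scene.png

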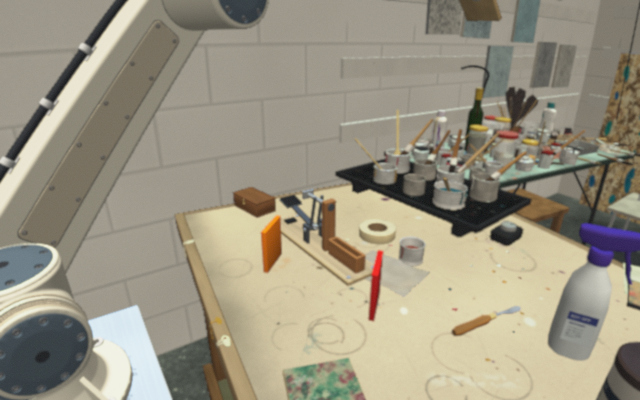

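View pics/end_top.png

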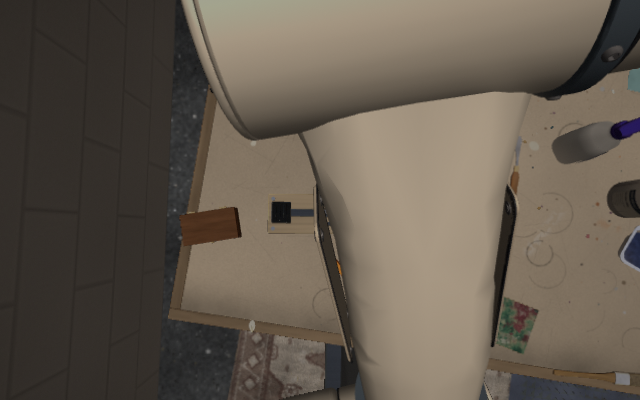

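```bash
python3 -m jog '[[[0,0.01,0,0,-1],[0,0.01,0,0,-1],[0,0,0,0,-1],[0,0,0,0,-1],[0,0,0,0,-1]]]' 50; python3 st.py
python3 - <<'E'
from plan import *
print(np.round(r.state()["joint_velocities"],4))
p=r.capture("scene"); W=cloud(p)
for d in r.cut_out(p,"study_mid")[:4]:
    Q=W[d["pixels"]]; Q=Q[~np.isnan(Q[:,0])]; c=np.median(Q,0)
    if c[2]<.3: continue
    Q=Q[np.linalg.norm(Q-c,axis=1)<.07]
    u,sv,vt=np.linalg.svd(Q-Q.mean(0)); print(d["conf"],d["position"],np.round(c,3),"n",np.round(vt[2],3))
E
```

```text
time_s: 16.73
tcp_pos: [0.8797, 0.0281, 0.5368]
ee_rot: [0.665, -0.654, 0.241, -0.27]
wrist_force: [0.0, -0.1, -0.5]
width: 0.122
t 16.725 q [ 0.264  0.562  1.093  0.136 -1.374 -0.222] tcp [0.8797 0.0281 0.5368] F [ 0.  -0.1 -0.5] w 0.122
toolx [ 0.029 -0.999 -0.033] y [-0.74   0.    -0.673] z [ 0.672  0.044 -0.739] tilt 42.4
[ 0.002   0.0069  0.0203 -0.0008 -0.0053 -0.0004]
0.68 [474.3, 18.3] [0.888 0.03  0.522] n [0.737 0.021 0.675]
```

```bash
python3 -m jog '[[[0,0,0,0,-1],[0,0,0,0,-1],[0,0,0,0,-1]]]' 50
python3 - <<'E'
from h import *
s=r.state();print(np.round(s["joint_velocities"],4),s["wrist_force"],s["width"],s["time_s"])
r.close_job()
E
python3 st.py
```

```text
time_s: 17.2
tcp_pos: [0.8804, 0.0282, 0.5362]
ee_rot: [0.665, -0.654, 0.24, -0.27]
wrist_force: [0.8, -0.8, -1.4]
width: 0.119
[-0.0007  0.0002  0.0026  0.0006 -0.0018 -0.0004] [ 0.75099713 -0.77255151 -1.42785073] 0.1189977216826343 17.2
the job is handed in; nothing more can be done
the job is handed in; nothing more can be done
```

I pressed the pedal down to its stop, which pulled the bolt clear of the panel. I then drew the panel straight up out of the slot, tilted it, and handed the job in at 17.2 s with the panel still in the gripper. The interface gave no verdict, so what follows is from my own checks.

**How the tilt was done:** The moves only allow shifts and a turn about the tool's own axis, so they cannot tilt the tool directly. I tilted it by pushing outward at the arm's reach limit, where joint 3 sits at its 1.5 rad end. I then backed off to 1.09 rad.

**Last checks:**
- **Panel tilt:** the camera puts the painted side's normal about 47.5° from vertical, looking up and away from the robot. The tool pose agrees.
- **Height and grip:** the panel's middle is about 0.52 m above the bench. The gripper opening is about 10 mm on the 11 mm panel at 50 N, and joint speeds were at most 0.003 rad/s.
- **Bolt and pedal:** at the stop the bolt had withdrawn about 31 mm. It stayed out, and the pedal came back up, with its pad measured at 0.078 m.
- **Other objects:** the tape roll, box and tin showed no movement in the scene camera, beyond a few millimetres of measuring noise.

**What disagreed or went less well:**
- **Fingertip offset:** the reported tool point lies about 30 mm further along the fingers than the real tips. The camera and the pedal contact both showed this, and I corrected for it when gripping.
- **Early tilt:** my first try at the reach limit left a tilt of about 6° that I could not undo. I gripped and lifted the panel with it, still within the upright band.
- **Force peaks:** the wrist force reached about 73 N for a moment when joint 3 ran into its limit. Pressing the pedal at its stop took about 47 N at the fingertips. Both are below the 120 N wrist limit.

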